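Scoop the orange batteries out of the desk tray

ROBOT

A 7-joint arm with a two-finger parallel gripper is mounted at the origin on the work surface. World frame = base frame: x ahead of the robot, y to its left, z up, the work surface at z = 0. Lengths are in mm, angles in degrees, forces in N, time in s.
With the tool pointing down it reaches from about 400 to 925 mm from the base axis. Payload 5.6 kg.
Tool frame: the origin (TCP) lies midway between the tips of the shut fingers; the grasp point (between the pads) lies 19 mm behind it (robot.grip_depth is the distance from the TCP to the grasp point, in mm); z points along the fingers, y is the line along which they close (so a half turn about z gives the same grasp; the last joint's range is limited). The gripper opens to 85 mm and grips with 20 to 120 N. Pads are 22 mm wide; open, the fingers measure 114 mm over their backs; the gripper's body (76 mm by 85 mm) begins 54 mm behind the grasp point. The pads swing forward as they close: fully open they stand 13 mm farther back than shut.
Start: joints at [-77.063, 26.786, -0.665, 91.828, 0.344, 61.387, -3.226], TCP at [172.666, 626.655, 203.09] pointing down, gripper open.
Joint ranges: [-144.91, 144.91], [-17.63, 115.5], [-89.93, 88.59], [15.96, 139.68], [-74.01, 254.01], [8.47, 105.57], [-167.45, 167.45]. Speed limits (degrees/s): [147.25, 147.25, 180, 180, 180, 180, 180].

INTERFACE

Orientations are given as [roll, pitch, yaw] about the fixed x, y, z axes, in that order (R = Rz(yaw) Ry(pitch) Rx(roll)).
In Python, from plant import robot gives the robot as it stands. The module is installed in compiled form; this text tells all that it offers. Calls block until the motion is done:
- robot.move_to(position, orientation): joint-space move of the TCP to a pose.
- robot.move_l(position, frame=None, max_speed=150, contact_N=None): straight line of the TCP; frame=None keeps the orientation; max_speed is the mean speed in mm/s. With contact_N (N) it stops when the force on the tool has changed by that much, and returns True; else False.
- robot.set_joints(angles): joint-space move.
- robot.release() and robot.clamp(): open the fingers fully, or close them until they stop; the grip force is fixed at half the most.
- robot.pause(seconds).
- robot.ik(position, orientation): joint angles nearest the present ones, or None.
- robot.capture(name): name is "side" or "top" or "wrist"; returns the picture (384x512x3 uint8, blue, green, red); there is no depth.
- robot.camera_params(name): a dict with "fov_y" (degrees; the focal length in pixels is half the picture's height over the tangent of half this angle, whatever the lens; pixels are square), "cx", "cy" (the principal point, pixels), "eye" and "rotation" of the camera in the world. Camera axes: x right, y up, looking along -z (the intrinsics and any distortion apply to the point x, -y, -z); pixel columns grow to the right and rows downward; lengths in mm; the calibration is good to about 2 mm. A picture is of the moment at which its call begins: read the wrist's pose just before it. camera_params takes no time and is no camera call; for the wrist camera it gives the pose at the moment of the call.
A pose or a line that the arm cannot do raises robot.IKError and nothing moves.
- robot.hand_in(): hands the job in; it is judged then, once.
Readings, each from a call of its own:
- robot.read_t(): time.
- robot.read_joint_positions(): joint angles.
- robot.read_qd(): joint speeds.
- robot.read_joint_torque(): joint torques, N m.
- robot.read_position(): TCP position.
- robot.read_tcp_rot(): TCP orientation.
- robot.read_contact_force(): force on the tool from outside, world axes, zero at the start.
- robot.read_wrist_torque(): the same for the moment, N m.
- robot.read_finger_gap(): finger opening in mm.
- robot.read_grasp_force(): force on a finger pad.
Only numpy, scipy, OpenCV 4.12 (cv2) and the standard library are available. Lean on these libraries where they do the work, as an engineer would, in place of code of your own. Each camera call takes 0.05 s, during which the arm holds its last target. There are 200 camera calls.

TASK

Take the red scoop by its upright handle and push it along the floor of the white tray into the far corner where the two orange batteries lie, until its nose meets the tray's end wall and both batteries have ridden up into the pan. Then lift the scoop out with both batteries in it and set it down gently, level, in the middle of the green mat, and let go. Never touch the orange batteries with the gripper, and leave the black batteries, the blue bowl and the crimping pliers where they are.

Things in the scene. Friction and masses are not known exactly. Their poses are not given: they have to be found in the camera images.
- scoop: Loose red plastic scoop, about 140 g, flat on the tray floor at its near end, nose towards the far end. Origin: on the sole, mid-pan; x to the nose, z up. Sole x = -38 to 40 mm, 80 wide; side walls 3 thick, 22 high (77 apart inside, ending at x = 29); back wall 26 high at x = -38 to -35. Handle tab behind it: x = -70 to -38, 16 thick (y), from the sole up to z = 86.
- scoop_handle (a point): Point to grip the scoop: centre of the handle tab, at x = -54, y = 0, z = 65 mm in the scoop's frame (21 mm below the tab's top). The tab is 16 mm thick along the scoop's y and 32 long along its x: close the fingers along the scoop's y. Same axes as the scoop.
- tray: White open tray fixed to the desk. Origin: centre of its underside, on the desk; x along its length away from the robot (within 0.2 rad of the robot's x), z up. Outside 240 (x) by 182 (y) by 35 high; inside 230 by 172 (x from -115 to +115, y from -86 to +86), smooth floor top 4 mm above the desk, upright walls 5 thick. The batteries lie by its far (+x) end wall, orange pair in one far corner, black pair in the other.
- orange_a_mid (a point): Centre of the orange battery next to the end wall: a cylinder 26 mm in diameter, 50 long, 67 g, loose on the tray floor, its axis (own y) across the tray, so that it can roll along the tray's length; brass-coloured ring and nub at one end. It lies about 40 mm to one side of the tray's centre line. It turns as it rolls.
- orange_b_mid (a point): Centre of the second orange battery, alike, beside the first and 30 to 36 mm nearer the robot.
- grey_a_mid (a point): Centre of a black battery of the same shape, in the other far corner, about 40 mm to the other side of the centre line. Leave alone.
- grey_b_mid (a point): Centre of the second black battery, 30 to 36 mm nearer the robot than the first. Leave alone.
- mat: Green rubber-plastic mat fixed to the desk, 180 (x) by 160 (y) by 4 mm thick, to the left or right of the tray. Origin: centre of its underside, on the desk.
- bowl: Loose blue plastic bowl, 110 mm across, 60 high, on the other side of the tray. Origin: centre of its underside. Leave alone.
- crimper: Loose black crimping pliers lying flat on the desk, left of and beyond the tray, about 160 mm long, 70 wide, 18 high. Origin: near their middle, on the underside. Leave alone.
- scoop_nose (a point): Middle of the scoop's front edge, at the sole: x = 40, y = 0, z = 0 mm in the scoop's frame; same axes. The lip is a ramp 8 mm long, rising from 1 mm at the nose to 3 mm at x = 32; the pan floor behind is 1.5 thick. Pushed against the end wall, a battery rolls over the ramp, drops behind this ridge and stays there.
- scoop_pan (a point): Middle of the pan on the sole: the scoop's origin. Same axes as the scoop.
Not all that is in view belongs to the job. Leave any pink or turquoise look-alike of the part that bears grey_b_mid alone.

How it is judged:
By the outcome, as a careful person would: the job done as asked, in the order asked, and still so for the second after the job is handed in, with the robot touching nothing.
It also fails if it takes over 51 s, if anything falls off the work surface, if the arm or the gripper's body presses on something with over 40 N, if the wrist force passes 120 N, or if a joint passes its speed limit or range.

## Working session

There is one attempt and no reset: what is moved stays moved. The work goes in short steps, each a Python script; the robot and the scene stay as the last script left them, time stands still between calls to the robot, and variables do not carry over. Pictures are saved under pics/ and viewed, at most 10 in all, crops included, and the job is handed in when it is done.

```bash
mkdir -p pics; python3 - <<'E'
from plant import robot
import cv2,numpy as np
for n in ("top","side"):
    im=robot.capture(n); cv2.imwrite(f"pics/{n}0.png",im)
    print(n,robot.camera_params(n))
print(robot.read_t(),robot.read_tcp_rot(),robot.read_position())
E
```

```text
top {'fov_y': 45.71498798428239, 'cx': 250.88177445439908, 'cy': 195.51006567726742, 'eye': array([ 508.34380752,    5.90691935, 1125.14334701]), 'rotation': array([  6.11088854,  -1.02930639, -88.56200012])}
side {'fov_y': 43.287713751475486, 'cx': 255.9708022068382, 'cy': 198.1996957364698, 'eye': array([  84.97171067, -525.49141123,  759.65426764]), 'rotation': array([ 4.72621624e+01, -3.76757451e-02, -4.64622323e+01])}
0.1 [-1.79909079e+02  6.51985962e-03  1.64597686e+02] [172.5148477  626.11225991 202.240746  ]
```

View pics/top0.png

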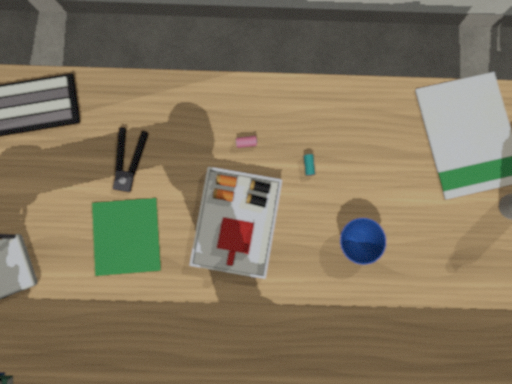

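View pics/side0.png

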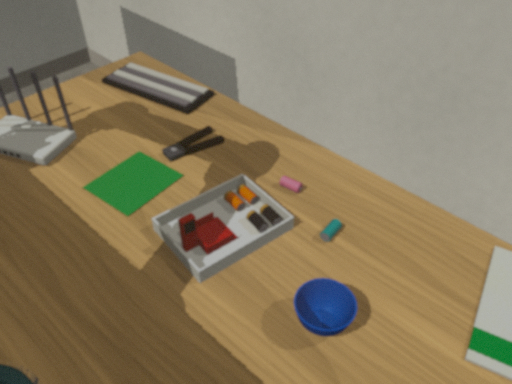

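The top view shows the tray with corners near (208,169), (281,180), (267,277) and (191,266). The scoop is at (235,235) with its handle at (231,257), the orange cells are at (227,181) and (223,196), and the mat is centred near (126,237). The side view agrees: crimper beyond the mat, bowl to the right.

```bash
cat > h.py <<'E'
import cv2,numpy as np
from scipy.spatial.transform import Rotation as R
def cam(p): 
    return 192/np.tan(np.radians(p["fov_y"]/2)),R.from_euler("xyz",p["rotation"],degrees=True).as_matrix(),np.array(p["eye"])
def ray(p,uv,z):
    f,M,e=cam(p); d=M@np.array([(uv[0]-p["cx"])/f,-(uv[1]-p["cy"])/f,-1]); return e+d*(z-e[2])/d[2]
def proj(p,X):
    f,M,e=cam(p); c=(np.atleast_2d(X)-e)@M; return np.c_[p["cx"]+f*c[:,0]/-c[:,2],p["cy"]-f*c[:,1]/-c[:,2]]
def big(m):
    c,_=cv2.findContours(m.astype(np.uint8),cv2.RETR_EXTERNAL,cv2.CHAIN_APPROX_NONE); return max(c,key=cv2.contourArea)
def masks(im):
    h,s,v=[a.astype(int) for a in cv2.split(cv2.cvtColor(im,cv2.COLOR_BGR2HSV))]
    return dict(red=((h<5)|(h>173))&(s>150)&(v>50),green=(h>50)&(h<75)&(s>120),orange=(h>=6)&(h<15)&(s>190)&(v>150))
E
python3 - <<'E'
from h import *
from plant import robot
im=cv2.imread("pics/top0.png"); p=robot.camera_params("top"); m=masks(im)
g=m["green"].copy(); g[:,300:]=0
b=cv2.minAreaRect(big(g)); print("mat",b,[ray(p,q,4).round(1) for q in cv2.boxPoints(b)],ray(p,b[0],4))
hsv=cv2.cvtColor(im,cv2.COLOR_BGR2HSV)
w=(hsv[:,:,1]<60)&(hsv[:,:,2]>90); w[:,:180]=0;w[:,300:]=0;w[:150]=0
c=big(w);b=cv2.minAreaRect(c); print("tray",b,[ray(p,q,35).round(1) for q in cv2.boxPoints(b)],ray(p,b[0],35))
r=m["red"].copy(); c=big(r); print("red",cv2.contourArea(c),cv2.boundingRect(c))
n,_,st,ce=cv2.connectedComponentsWithStats(m["orange"].astype(np.uint8))
for i in range(1,n):
    if st[i,4]>20 : print("or",ce[i],st[i],ray(p,ce[i],22))
cv2.imwrite("pics/c.png",cv2.resize(im[160:285,180:295],None,fx=4.7,fy=4.7,interpolation=cv2.INTER_CUBIC))
print(R.from_euler("xyz",[180,0,0],degrees=True).as_matrix())
E
```

```text
mat ((125.40398406982422, 236.4954833984375), (71.62020874023438, 63.33918762207031), 86.34777069091797) [array([600.3, 379.7,   4. ]), array([614.5, 225.5,   4. ]), array([440.8, 206.2,   4. ]), array([427.5, 358. ,   4. ])] [520.03036299 292.40220956   4.        ]
tray ((235.5862274169922, 222.25413513183594), (78.60277557373047, 102.59054565429688), 9.865806579589844) [array([454. , 133.4,  35. ]), array([696.9, 100.6,  35. ]), array([669.1, -87.7,  35. ]), array([426.9, -50.3,  35. ])] [560.25030596  24.20702647  35.        ]
red 896.0 (218, 219, 35, 46)
[[ 1.0000000e+00  0.0000000e+00  0.0000000e+00]
 [ 0.0000000e+00 -1.0000000e+00 -1.2246468e-16]
 [ 0.0000000e+00  1.2246468e-16 -1.0000000e+00]]
```

View pics/c.png

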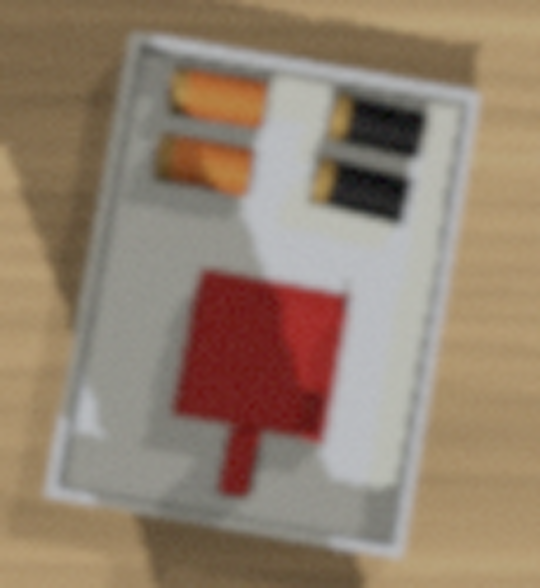

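```bash
cat >> h.py <<'E'
from scipy.optimize import minimize
def box(x0,x1,y0,y1,z0,z1): return np.array([[x,y,z] for x in(x0,x1) for y in(y0,y1) for z in(z0,z1)],float)
SC=[box(-38,40,-40,40,0,1.5),box(-38,29,37,40,0,22),box(-38,29,-40,-37,0,22),box(-38,-35,-40,40,0,26),box(-70,-38,-8,8,0,86)]
TR=[box(-120,120,-91,91,0,35)]
MT=[box(-90,90,-80,80,0,4)]
def render(p,parts,q,z,S=8):
    im=np.zeros((384*S//4,512*S//4),np.uint8); im=np.zeros((384*4,512*4),np.uint8)
    a=np.radians(q[2]); M=np.array([[np.cos(a),-np.sin(a),0],[np.sin(a),np.cos(a),0],[0,0,1]])
    for b in parts:
        u=proj(p,b@M.T+[q[0],q[1],z]); h=cv2.convexHull(((u+.5)*4*16-8).round().astype(np.int32)); cv2.fillConvexPoly(im,h,255,cv2.LINE_AA,4)
    return cv2.resize(im,(512,384),interpolation=cv2.INTER_AREA)/255.
def fit(views,parts,q0,z):
    f=lambda q:sum(np.abs(render(p,parts,q,z)-m).sum() for p,m in views)
    s=np.array(q0)+np.array([[0,0,0],[12,0,0],[0,12,0],[0,0,8]])
    r=minimize(f,q0,method="Nelder-Mead",options=dict(initial_simplex=s,xatol=.05,fatol=.5)); return r.x.round(2),round(r.fun,1)
def filled(m):
    o=np.zeros(m.shape,np.uint8); cv2.drawContours(o,[big(m)],-1,1,-1); return o
E
python3 - <<'E'
from h import *
from plant import robot
V=[]
for n in("top","side"):
    im=cv2.imread(f"pics/{n}0.png"); p=robot.camera_params(n); m=masks(im); g=m["green"].copy(); g[:,300:]=0
    hsv=cv2.cvtColor(im,cv2.COLOR_BGR2HSV); w=((hsv[:,:,1]<60)&(hsv[:,:,2]>90)); w[:,:150]=0;w[:,300:]=0;w[:165]=0
    V.append((p,filled(m["red"]),filled(g),filled(w)))
for nm,k,parts,q0,z in(("scoop",1,SC,[530,20,-8],4),("mat",2,MT,[520,292,7],0),("tray",3,TR,[560,24,-8],0)):
    for vs in(V[:1],V[1:],V): print(nm,fit([(v[0],v[k]) for v in vs],parts,q0,z),[int(v[k].sum()) for v in vs])
    
p=V[0][0]
for nm,u in(("oa",(218,97)),("ob",(207,165)),("ga",(380,125)),("gb",(362,190))): print(nm,ray(p,(180+u[0]/4.7,160+u[1]/4.7),18).round(1))
E
```

```text
scoop (array([531.55,  22.17,  -9.08]), np.float64(240.4)) [965]
scoop (array([531.99,  36.29,  48.2 ]), np.float64(407.8)) [990]
scoop (array([530.67,  26.62,  -3.07]), np.float64(920.9)) [965, 990]
mat (array([523.82, 291.52,   6.18]), np.float64(513.3)) [4428]
mat (array([523.86, 297.12,   6.08]), np.float64(330.6)) [3100]
mat (array([523.97, 296.42,   5.98]), np.float64(851.7)) [4428, 3100]
tray (array([561.81,  23.07,  -8.45]), np.float64(221.6)) [7926]
tray (array([563.68,  26.29,  -8.47]), np.float64(308.3)) [8268]
tray (array([563.  ,  24.43,  -8.59]), np.float64(620.4)) [7926, 8268]
oa [662.4  50.   18. ]
ob [626.6  54.6  18. ]
ga [650.  -34.9  18. ]
gb [615.7 -26.3  18. ]
```

```bash
python3 - <<'E'
from h import *
from plant import robot
p=robot.camera_params("top"); print(ray(p,(180+240/4.7,160+462/4.7),90))
for y in(-9,171):
    for P in([478,30,52],[600,60,52],[478,290,50]): print(y,P,np.round(robot.ik(P,[180,0,y]),0))
robot.move_to([300,500,300],[180,0,140])
robot.move_to([460,32,230],[180,0,171])
w=robot.camera_params("wrist"); im=robot.capture("wrist"); cv2.imwrite("pics/w0.png",im); np.save("w0.npy",w,allow_pickle=True)
print(robot.read_t(),robot.read_position(),w)
E
```

```text
[476.31002497  31.13135985  90.        ]
-9 [478, 30, 52] [-49.  33.  52. 124. -40.  42. -69.]
-9 [600, 60, 52] [-37.  38.  38. 107. -31.  46. -81.]
-9 [478, 290, 50] [ -63.   34.   36.  113.  -29.   43. -108.]
171 [478, 30, 52] [-23.  24.  18. 123. -13.  35.  85.]
171 [600, 60, 52] [-20.  33.  14. 105. -12.  43.  82.]
171 [478, 290, 50] [-39.  30.   5. 111.  -4.  39.  50.]
2.8 [460.19192198  33.10118314 229.98576693] {'fov_y': 60.95470117339344, 'cx': 251.395930748875, 'cy': 190.70830926078003, 'eye': array([384.72278237,  45.40799874, 402.16876855]), 'rotation': array([-1.73000630e+01, -6.25687242e-03,  8.11225200e+01])}
```

View pics/w0.png

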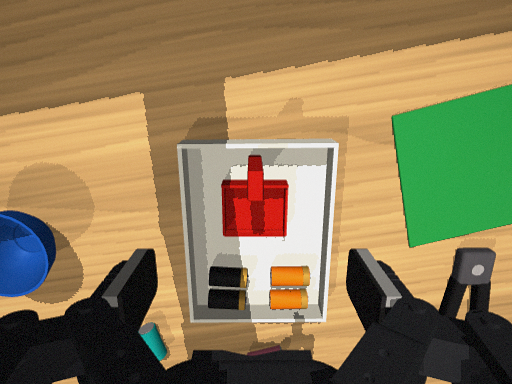

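The wrist view is sharp. The scoop pan is at about (255,208) with the handle top at (255,170). The tray runs from (178,143) to (325,322) and the orange cells are at (290,276) and (288,299). I'll fit the scoop and tray in this view.

```bash
python3 - <<'E'
from h import *
w=np.load("w0.npy",allow_pickle=True).item(); im=cv2.imread("pics/w0.png"); m=masks(im); r=m["red"]; r[:,:200]=0; r[330:]=0
c=filled(r); print("scoop",fit([(w,c)],SC,[531,22,-9],4),c.sum())
g=filled(m["green"])
b=g.copy(); print("mat",fit([(w,b)],MT,[524,295,6],0),b.sum(), "note occlusion")
for q in((178,144),(338,143),(325,321),(190,322)): print("rim",ray(w,q,35).round(1))
n,_,st,ce=cv2.connectedComponentsWithStats(m["orange"].astype(np.uint8))
for i in range(1,n):
    if st[i,4]>100: print("or",ce[i],st[i],ray(w,ce[i],20).round(1))
E
```

```text
scoop (array([530.19,  26.35,  -8.9 ]), np.float64(168.1)) 3965
mat (array([522.  , 296.24,   6.1 ]), np.float64(182.9)) 15318 note occlusion
rim [430.4 -45.5  35. ]
rim [457.1 133.   35. ]
rim [694.5  97.3  35. ]
rim [668.  -82.5  35. ]
or [287.17361111 268.89583333] [271 267  32   6 144] [616.9  57.2  20. ]
or [285.2    292.2375] [270 290  31   6 160] [652.2  50.2  20. ]
```

```bash
cat >> h.py <<'E'
YAW=-8.6; a=np.radians(YAW); T=np.array([562.5,25.6])
def t2w(x,y): return T+[x*np.cos(a)-y*np.sin(a),x*np.sin(a)+y*np.cos(a)]
def w2t(X): d=np.array(X[:2])-T; return np.array([d[0]*np.cos(a)+d[1]*np.sin(a),-d[0]*np.sin(a)+d[1]*np.cos(a)])
E
python3 - <<'E'
from h import *
from plant import robot
s=lambda l:print(l,round(robot.read_t(),2),w2t(robot.read_position()).round(1),robot.read_position().round(1),robot.read_contact_force().round(1),round(robot.read_finger_gap(),1),round(robot.read_grasp_force(),1))
h=[476.8,34.7]
robot.move_to([*h,120],[180,0,180+YAW]); print(robot.move_l([*h,50],max_speed=80,contact_N=8)); s("down")
robot.clamp(); robot.pause(.2); s("clamp")
y=w2t(h)
robot.move_l([*t2w(y[0],39),50],max_speed=50,contact_N=15); s("side")
print(robot.read_tcp_rot())
cv2.imwrite("pics/w1.png",robot.capture("wrist")); np.save("w1.npy",robot.camera_params("wrist"),allow_pickle=True)
E
```

```text
False
down 4.35 [-85.7  -3.8] [477.2  34.7  50.4] [-0.3 -0.3  0.1] 85.4 0.0
clamp 5.19 [-85.9  -3.9] [477.   34.6  50.2] [-0.3 -0.9  4.5] 14.2 59.7
side 6.2 [-85.5  39.9] [483.9  77.8  50.2] [ 1.3 -0.3  4.6] 14.5 59.7
[1.79965141e+02 7.03260282e-02 1.71439165e+02]
```

View pics/w1.png

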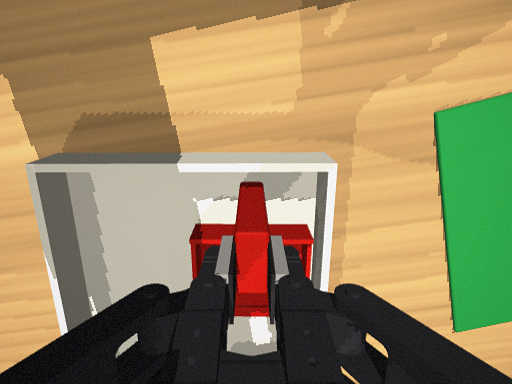

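```bash
python3 - <<'E'
from h import *
from plant import robot
s=lambda l:print(l,round(robot.read_t(),2),w2t(robot.read_position()).round(1),robot.read_position()[2].round(1),robot.read_contact_force().round(1),round(robot.read_finger_gap(),1))
robot.move_l([*t2w(-50,39),50],max_speed=60); s("a")
print(robot.move_l([*t2w(26,39),50],max_speed=30,contact_N=15)); s("push")
cv2.imwrite("pics/t2.png",cv2.resize(robot.capture("top")[150:290,170:300],None,fx=4,fy=4,interpolation=cv2.INTER_CUBIC))
cv2.imwrite("pics/s2.png",cv2.resize(robot.capture("side")[160:290,140:310],None,fx=4,fy=4,interpolation=cv2.INTER_CUBIC))
cv2.imwrite("pics/ts2.png",np.hstack([cv2.resize(cv2.imread("pics/"+f),(390,400)) for f in("t2.png","s2.png")]))
E
```

```text
a 7.0 [-50.5  39.7] 50.2 [-1.8 -0.8  7.2] 14.0
True
push 9.26 [20.2 39.8] 50.2 [-1.3  0.4  4.7] 14.2
```

View pics/ts2.png

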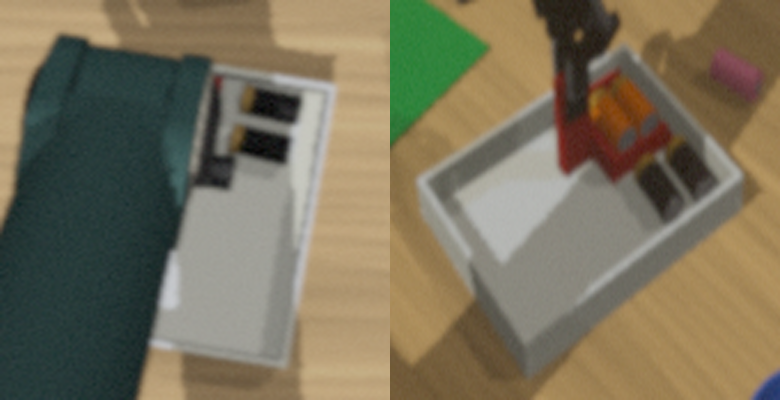

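The side crop shows both orange cells lying against each other in the pan, nose at the end wall. One slow second push will confirm it is seated, and then I'll lift.

```bash
python3 - <<'E'
from h import *
from plant import robot
s=lambda l:print(l,round(robot.read_t(),2),w2t(robot.read_position()).round(1),robot.read_position()[2].round(1),robot.read_contact_force().round(1),round(robot.read_finger_gap(),1))
print(robot.move_l([*t2w(26,39),50],max_speed=15,contact_N=20)); s("push2")
robot.pause(.3); s("rest")
x,y=w2t(robot.read_position())
robot.move_l([*t2w(x-1.5,39),50.5],max_speed=15)
robot.move_l([*t2w(x-2,39),70],max_speed=30); s("up")
cv2.imwrite("pics/s3.png",cv2.resize(robot.capture("side")[140:270,160:330],None,fx=4,fy=4,interpolation=cv2.INTER_CUBIC))
E
```

```text
True
push2 9.66 [20.  39.8] 50.2 [-3.   0.2  5.2] 14.2
rest 9.96 [20.  39.8] 50.2 [-2.2 -0.7  4.8] 14.0
up 11.04 [17.9 39. ] 69.9 [-0.9 -0.6 -3.3] 14.4
```

View pics/s3.png

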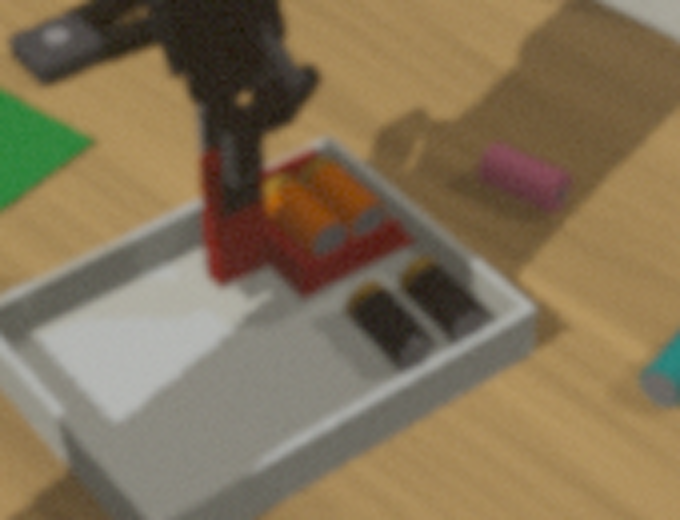

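```bash
python3 - <<'E'
from h import *
from plant import robot
s=lambda l:print(l,round(robot.read_t(),2),robot.read_position().round(1),robot.read_tcp_rot().round(2),robot.read_contact_force().round(1),round(robot.read_finger_gap(),1))
P=robot.read_position(); D=[469.1,304.1]
robot.move_l([*P[:2],135],max_speed=50)
robot.move_l([*D,135],max_speed=70); s("over")
robot.move_l([*D,58],max_speed=40)
robot.pause(.3); s("near")
print(robot.move_l([*D,48.5],max_speed=8,contact_N=3)); s("down")
cv2.imwrite("pics/s4.png",cv2.resize(robot.capture("side")[110:240,60:230],None,fx=4,fy=4,interpolation=cv2.INTER_CUBIC))
E
```

```text
over 16.54 [469.2 304.  135. ] [179.92  -0.91 171.45] [-0.1 -0.3 -2.4] 14.1
near 18.92 [469.1 304.1  58.1] [179.91  -0.9  171.47] [-0.6 -0.5 -2.9] 14.2
True
down 19.75 [468.5 304.1  50.7] [179.95  -0.96 171.48] [-0.5  1.   0.8] 14.5
```

View pics/s4.png

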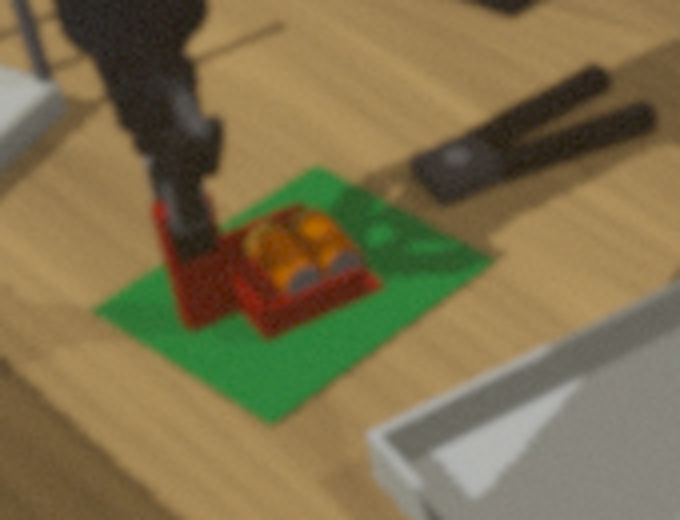

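The scoop is on the mat with both cells in it, and the contact force shows the mat is taking the load. Next I'll ease down slightly, release and retreat.

```bash
python3 - <<'E'
from h import *
from plant import robot
P=robot.read_position()
robot.move_l([P[0],P[1],P[2]-.7],max_speed=5,contact_N=6); print(robot.read_contact_force().round(1))
robot.release(); robot.pause(.3)
robot.move_l([P[0],P[1],230],max_speed=80)
robot.move_to([400,-150,330],[180,0,171.4]); robot.pause(.5); print(robot.read_t())
im=robot.capture("top"); cv2.imwrite("pics/t5.png",im); p=robot.camera_params("top")
m=masks(im)["red"]|masks(im)["orange"]; m[:,190:]=0; print(fit([(p,filled(m))],SC,[522,296,-9],4))
cv2.imwrite("pics/t5c.png",cv2.resize(im[120:300,70:400],None,fx=2.4,fy=2.4,interpolation=cv2.INTER_CUBIC))
E
```

```text
[-0.7 -0.3  3.4]
25.6667
(array([521.71, 295.73,  -5.18]), np.float64(848.7))
```

View pics/t5c.png

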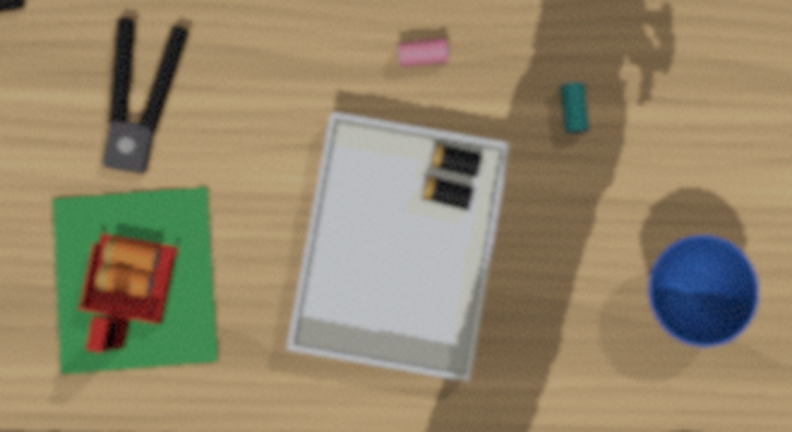

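The scoop is resting in the middle of the mat with its pan at about (128,278) in the crop, against a mat centre of about (135,281). Both orange cells are in it, and the black cells, bowl and pliers haven't moved.

```bash
python3 -c "
from plant import robot
print(robot.hand_in())"
```

```text
the job is handed in; nothing more can be done
None
```

The job is handed in: the scoop stands released in the middle of the green mat (pan within about 5 mm of centre) with both orange batteries in it, the black batteries, bowl and pliers were left alone, and the clock read 25.7 s at the last check before hand-in.

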